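Tip an angle bracket onto its blue leg and push it home in the locating square

ROBOT

A 6-joint arm with a two-finger parallel gripper is mounted at the origin on a cart in front of the work surface, level with it; the furniture and walls round the work are solid. World frame = base frame: x ahead of the robot, y to its left, z up, the work surface at z = 0. Lengths are in m, angles in rad, forces in N, time in s.
With the tool pointing down it reaches from about 0.3 to 0.875 m from the base axis. Payload 6.4 kg.
Tool frame: the origin (TCP) lies between the finger pads; the fingertips stand tip_extent ahead of it and the grasp point (between the pads) lies 5 mm behind it (tip_extent is the distance from the TCP to the fingertips, in m); z points along the fingers, y is the direction in which the jaws open and shut (so a half turn about z gives the same grasp; the last joint's range is limited). The gripper opens to 85 mm and grips with 20 to 120 N. Pads are 22 mm wide; open, the fingers measure 114 mm over their backs; the gripper's body (76 mm by 85 mm) begins 54 mm behind the grasp point. The pads swing forward as they close: fully open they stand 13 mm farther back than shut.
Start: joints at [-1.482, 0.181, 1.607, -0, 1.354, -0.206], TCP at [0.167, -0.55, 0.245] pointing down, gripper open.
Joint ranges: [-2.99, 2.99], [-0.89, 2.07], [0.3, 2.58], [-1.14, 4.28], [0, 2.63], [-3.12, 3.12]. Speed limits (rad/s): [2.57, 2.57, 3.01, 3.14, 3.14, 3.14].

INTERFACE

Orientations are given as a unit quaternion [w, x, y, z].
In Python, from bench import * gives the robot as it stands.
- The arm moves only by the shell command python3 -m jog 'ROWS'. ROWS is JSON, a list of rows, each a list of 3 entries, a list of its own where there are three numbers: the shift along the tool's x, y, z in mm, then the turn, a rotation vector about the tool's x, y, z in rad, then the opening, from 0 (shut) to 1 (fully open). A call has 1 to 20 rows; each row is the pose to reach, as a shift and turn from the pose measured when the call began, along the tool's axes at that moment; what a row does not reach only later rows make up. A row lasts 1/12 s, in which the tool goes at most 41.7 mm and 7.16 degrees, less where a joint would pass 70% of its speed; a pose out of reach is approached as far as the arm can. A call with a gripper value outside its range is refused whole. The fingers move at their own pace and stop on an object; the grip force is fixed at half the most. Time passes only in rows, so rows that repeat a pose let the fingers close. It gives the time, the measured TCP pose, the force and the opening at its end, in the units of the state.
- get_obs(): the state, without advancing time (a new reading comes with each control period).
- camera(name): name is "scene" or "side" or "wrist"; returns (picture, depth): 420x560x3 uint8, red, green, blue; 420x560 float32, m along the optical axis (not along the pixel's ray), 0 where there is no reading.
- get_calibration(name): a dict with "fx", "fy", "cx", "cy" (pixels), "world_from_camera" (4x4, takes a point from camera to world coordinates). Camera axes: x right, y down, z forward; pixel columns grow to the right and rows downward; lengths in m; the calibration is good to about 2 mm. The wrist camera is an equidistant fisheye: a pixel r from the principal point sees the ray r / f radians off the axis. A picture is of the moment at which its call begins: read the wrist's pose just before it. get_calibration takes no time and is no camera call; for the wrist camera it gives the pose at the moment of the call.
- hand_in(): hands the job in, once; it reports no verdict.
The state is a dict: "time_s": time; "q": joint angles; "dq": joint speeds; "joint_efforts": joint torques, N m; "eef_pos": TCP position; "eef_rot": TCP orientation; "wrist_force": force on the tool from outside, world axes, zero at the start; "torque": the same for the moment, N m; "opening": opening from 0.0 (shut) to 1.0 (fully open).
Only numpy, scipy, OpenCV 4.12 (cv2) and the standard library are available. Lean on these libraries where they do the work, as an engineer would, in place of code of your own. Each camera call takes 0.05 s, during which the arm holds its last target.

TASK

Take the red screwdriver out of the locating square and lay it down on the bench to the right of the blue vice, between it and the white clamp fixture. Tip the angle bracket over its corner, without lifting that corner off the bench, so that it lies on its blue leg with the bare leg upright, and push it fully home in the square, flush against both bars. Leave the two bottles and the screw dish where they stand.

Things in the scene. Friction and masses are not known exactly. Their poses are not given: they have to be found in the camera images.
- square: Aluminium locating square fixed to the bench: two bars, 20 mm wide, 14 mm high. Origin: inner corner at bench height; x roughly away from the robot, z up. Far bar: inner face at x = 0, from y = -120 to +20 mm. Left bar: inner face at y = 0, from x = -130 to 0 mm. The pocket is the bare bench at x < 0, y < 0.
- bracket: Loose L-shaped bracket, 0.2 to 0.4 kg, 70 mm wide (y +-35), 8 mm thick. Origin: middle of the outer corner edge. At the start the bare leg (80 mm long from the outer corner, brass inserts) lies on the bench along its +x, roughly the square's +x, and the blue leg (95 mm) stands along +z. Tip it towards its -x: then its x axis points up and the blue leg lies on the bench.
- blue_edge (a point): Middle of the free end of the bracket's blue leg, 95 mm from the outer corner. Friction with the bench is about 0.5 or more, so the bracket tips when the blue leg is pushed near this end; it falls over by itself beyond about 36 degrees.
- home (a point): Fixed point on the far bar's inner face, 35 mm from the left bar, at bench height: where the bracket's origin is when home. Then the outer face of the upright bare leg is against the far bar, the bracket's +y side edge against the left bar, and the blue leg lies along the square's -x.
- screwdriver: Red screwdriver, 165 mm long along its y, 60 g, lying in the pocket along the left bar. The origin is the middle of its length, on the underside; the handle, 21 mm thick and 21 mm high, reaches from y = -8 to +82 mm, the thin steel shaft (5 mm, 11 mm above the bench) from y = -82 to -8 mm. The handle points roughly towards the robot.
- board_vice: Blue board vice fixed to the bench, about 70 mm wide (world y), 190 mm long (world x), 60 mm high; origin near its middle, at bench height. The bench from 60 to 280 mm to the right of its origin (smaller world y), up to the white clamp fixture, is free, from the bench's front edge to the brush: the screwdriver goes there.
- flux_bottle: Yellow bottle with orange nozzle, 38 mm in diameter, 99 mm high, loose; origin at the middle of its underside. Leave it alone.
- glue_bottle: White bottle with red nozzle, 40 mm in diameter, 128 mm high, loose; origin at the middle of its underside. Leave it alone. The two bottles may have swapped places: one is beyond the far bar, one is beside the near end of the left bar.
- screw_dish: Round steel dish, 66 mm in diameter, 18 mm high, loose, beyond the corner of the square; origin at the middle of its underside. Leave it alone.
Mind the look-alikes: they are no part of the job. There is more than one size of the bracket; the job needs the larger.

How it is judged:
By the outcome, as a careful person would: the job done as asked, in the order asked, and still so for the second after the job is handed in, with the robot touching nothing.
It also fails if it takes over 72 s, if anything falls off the work surface, if the arm or the gripper's body presses on something with over 40 N, if the wrist force passes 120 N, or if a joint passes its speed limit or range.

## Working session

There is one attempt and no reset: what is moved stays moved. The work goes in short steps, Python scripts to look and compute and a shell command to move; the robot and the scene stay as the last step left them, time stands still between calls to the robot, and variables do not carry over. Pictures are saved under pics/ and viewed, and the job is handed in when it is done.

```bash
ls; mkdir -p pics; python3 - <<'E'
from bench import *
import cv2
o=get_obs();print(o)
for n in("scene","side","wrist"):
    p,d=camera(n);cv2.imwrite(f"pics/{n}0.png",p[:,:,::-1]);c=get_calibration(n);print(n,c)
E
```

```text
pics
{'time_s': 0.0, 'q': array([-1.48227817e+00,  1.81529579e-01,  1.60804208e+00, -2.65500228e-05,
        1.35379828e+00, -2.06312576e-01]), 'dq': array([ 3.44242583e-04, -1.40318713e-04, -7.29596084e-04,  7.99344802e-05,
       -5.49988637e-04, -1.69739390e-04]), 'joint_efforts': array([-5.01109516e-04, -4.44871294e+01, -3.51341379e+01, -3.10543564e-04,
        9.08612536e-03, -9.24862491e-06]), 'eef_pos': array([ 0.16703512, -0.54963371,  0.24437411]), 'eef_rot': array([-8.87868424e-04,  9.89153205e-01,  1.46884807e-01,  3.93698657e-05]), 'wrist_force': array([-0.20118428,  0.34677044,  0.39961077]), 'torque': array([-0.02571166,  0.01993738, -0.01261194]), 'opening': 0.9995882219903033}
scene {'fx': 436.02881030413323, 'fy': 436.02881030413323, 'cx': 278.80893545020876, 'cy': 212.52310977066992, 'world_from_camera': array([[-0.60295265,  0.42129956, -0.67746201,  1.17944513],
       [ 0.79773922,  0.31013782, -0.51713313,  0.60272149],
       [-0.00776137, -0.85224481, -0.5230856 ,  0.53739097],
       [ 0.        ,  0.        ,  0.        ,  1.        ]])}
side {'fx': 510.4570699360828, 'fy': 510.4570699360828, 'cx': 281.4229486718215, 'cy': 201.83687160738563, 'world_from_camera': array([[ 0.89574503,  0.37794475, -0.23409103,  0.79968075],
       [ 0.44442703, -0.74799946,  0.49293146, -0.26144091],
       [ 0.0112009 , -0.54557729, -0.83798566,  0.8308189 ],
       [ 0.        ,  0.        ,  0.        ,  1.        ]])}
wrist {'fx': 325.19226210127806, 'fy': 325.19226210127806, 'cx': 276.9519502908152, 'cy': 211.13219787794148, 'world_from_camera': array([[ 0.29117522, -0.9064636 , -0.30584429,  0.24693261],
       [-0.95666896, -0.27630179, -0.0918794 , -0.52671799],
       [-0.00121999,  0.31934474, -0.94763783,  0.37371444],
       [ 0.        ,  0.        ,  0.        ,  1.        ]])}
```

View pics/scene0.png

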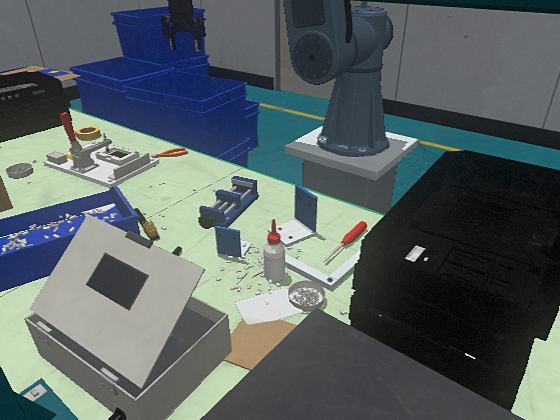

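View pics/side0.png

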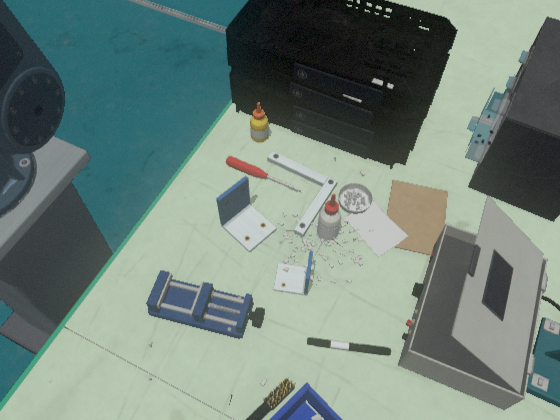

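View pics/wrist0.png

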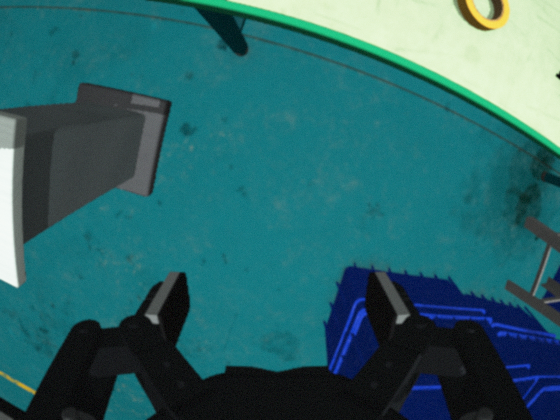

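The side view shows the square (inner corner near 325,185), the screwdriver from (228,162) to (300,190), the large bracket near (245,215), the vice near (205,305), the glue bottle at (330,220), the flux bottle at (258,125) and the dish at (355,197). I'll enlarge the crop to measure.

```bash
cat > h.py <<'E'
from bench import *
import numpy as np, cv2
from scipy.spatial.transform import Rotation as R
def ray(name,u,v,c=None):
    c=c or get_calibration(name);W=c["world_from_camera"]
    x=(u-c["cx"])/c["fx"];y=(v-c["cy"])/c["fy"]
    if name=="wrist":
        r=np.hypot(x,y); d=np.array([x/r*np.sin(r),y/r*np.sin(r),np.cos(r)]) if r>0 else np.array([0,0,1.])
    else: d=np.array([x,y,1.])
    return W[:3,3],W[:3,:3]@d
def atz(name,u,v,z,c=None):
    o,d=ray(name,u,v,c); return o+d*(z-o[2])/d[2]
def proj(name,P,c=None):
    c=c or get_calibration(name);W=c["world_from_camera"]
    q=W[:3,:3].T@(np.asarray(P)-W[:3,3])
    if name=="wrist":
        r=np.hypot(q[0],q[1]);t=np.arctan2(r,q[2]);return np.array([c["cx"]+c["fx"]*t*q[0]/r,c["cy"]+c["fy"]*t*q[1]/r])
    return np.array([c["cx"]+c["fx"]*q[0]/q[2],c["cy"]+c["fy"]*q[1]/q[2]])
def dep(d,name,u,v):
    o,r=ray(name,u,v);return o+r*d[int(round(v)),int(round(u))]
def tcp():
    o=get_obs();w,x,y,z=o["eef_rot"];return o["eef_pos"],R.from_quat([x,y,z,w]).as_matrix()
def rel(P,M):
    "target pose -> row"
    p,m=tcp();return np.round(m.T@(np.asarray(P)-p)*1000,1),np.round(R.from_matrix(m.T@M).as_rotvec(),3)
def down(a):
    "tool pointing down, jaw (tool y) axis at heading a in world"
    y=np.array([np.cos(a),np.sin(a),0]);z=np.array([0,0,-1.]);return np.stack([np.cross(y,z),y,z],1)
E
python3 - <<'E'
from h import *
p=cv2.imread("pics/side0.png")
c=p[90:250,200:400];cv2.imwrite("pics/s1.png",cv2.resize(c,None,fx=4,fy=3.75*1,interpolation=cv2.INTER_CUBIC) if 0 else cv2.resize(c[:150],(800,600),interpolation=cv2.INTER_CUBIC))
p=cv2.imread("pics/scene0.png")
c=p[165:300,200:380];cv2.imwrite("pics/s2.png",cv2.resize(c,(720,540),interpolation=cv2.INTER_CUBIC))
E
```

```text
(no output)
```

View pics/s1.png

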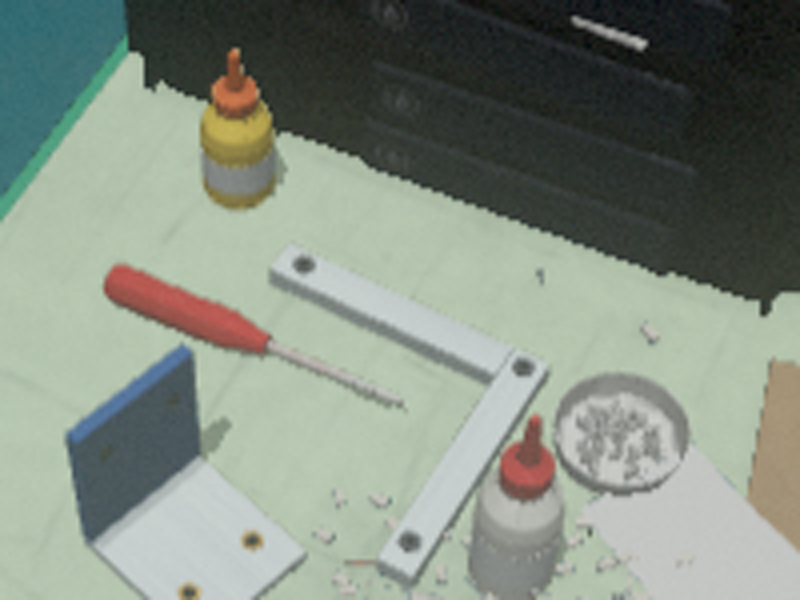

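View pics/s2.png

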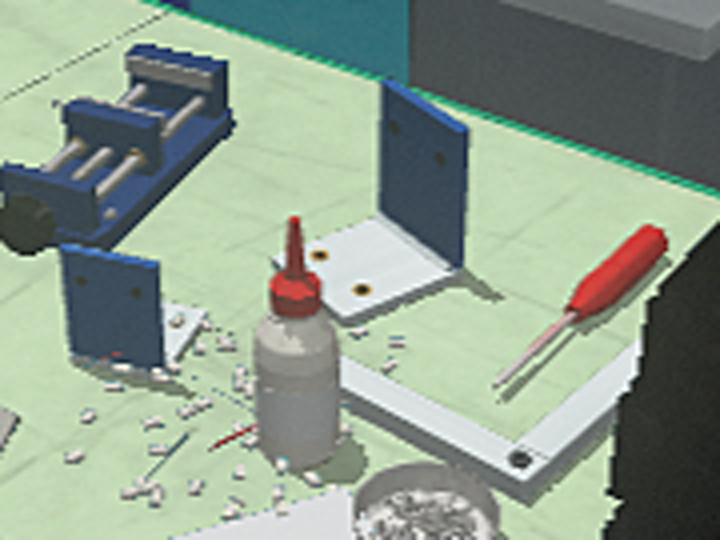

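```bash
python3 - <<'E'
from h import *
def S(x,y,z):return np.round(atz("side",200+x/4,90+y/4,z)*1000,1)
for n,x,y,z in [("leftbar near outer top",297,243,.014),("leftbar near inner top",270,268,.014),("inner corner top",495,375,.014),("outer corner far-left",548,366,.014),("far-left in",515,348,.014),("farbar end inner top",380,561,.014),("farbar end outer",415,573,.014),
 ("drv handle end top",118,272,.0105),("drv handle-shaft",268,342,.0105),("drv tip",402,404,.011),
 ("br corner L (y+?) top bluetop",186,350,.095),("br blue top other",70,437,.095),("br corner near bottom",90,543,0),("br bottom +x +y",305,556,.0),("br inner corner far",202,462,.008)]:
  print(n,S(x,y,z))
# scene cross
def C(x,y,z):return np.round(atz("scene",200+x/4,165+y/4,z)*1000,1)
for n,x,y,z in [("blue top",466,127,.095),("blue top other",384,83,.095),("bottom corner",455,271,.0),("drv handle",650,240,.0105),("drv tip",498,385,.011),("drv junction",578,312,.0105),("farbar outer corner top",535,490,.014),("inner corner",533,432,.014)]: print(n,C(x,y,z))
p,d=camera("side")
for n,u,v in[("vice",205,305),("vice corner",160,275),("vice r",150,300),("flux",258,118),("glue",331,225),("brush",280,388),("cl",270,395)]:print(n,np.round(dep(d,"side",u,v)*1000))
for uv in[(243,245),(160,290),(180,325),(240,335),(252,300)]:print(uv,np.round(dep(d,"side",*uv)*1000))
E
```

```text
leftbar near outer top [503.1 324.   14. ]
leftbar near inner top [498.2 303.4  14. ]
inner corner top [626.7 294.2  14. ]
outer corner far-left [647.7 310.9  14. ]
far-left in [628.9 313.6  14. ]
farbar end inner top [621.6 174.3  14. ]
farbar end outer [638.7 175.9  14. ]
drv handle end top [429.4 268.6  10.5]
drv handle-shaft [517.3 264.   10.5]
drv tip [592.6 260.1  11. ]
br corner L (y+?) top bluetop [515.9 189.6  95. ]
br blue top other [493.5 126.5  95. ]
br corner near bottom [492.5 129.2   0. ]
br bottom +x +y [586.  168.4   0. ]
br inner corner far [520.7 188.4   8. ]
blue top [511.  190.4  95. ]
blue top other [496.6 128.7  95. ]
bottom corner [505.6 184.    0. ]
drv handle [429.7 261.9  10.5]
drv tip [589.8 263.6  11. ]
drv junction [512.6 264.   10.5]
farbar outer corner top [648.  319.2  14. ]
inner corner [613.6 297.5  14. ]
vice [558. -33.  44.]
vice corner [465. -23.  48.]
vice r [476. -67.  49.]
flux [455. 347.  66.]
glue [683. 189.  58.]
brush [722. -90.  19.]
cl [ 712. -104.   11.]
(243, 245) [548. 108.   6.]
(160, 290) [481. -46.  50.]
(180, 325) [526. -70.   1.]
(240, 335) [626. -43.  12.]
(252, 300) [617.  16.  20.]
```

```bash
python3 - <<'E'
from h import *
import bench
print([x for x in dir(bench) if not x.startswith('__')])
try: print(bench.tip_extent)
except Exception as e: print(e)
for u,v in[(65,326),(95,290),(20,385)]:print(np.round(atz("side",u,v,0)*1000))
print(rel([.46,-.1,.25],down(np.radians(-93))), rel([.46,.25,.25],down(np.radians(-93))))
E
```

```text
['MotionError', 'camera', 'get_calibration', 'get_obs', 'hand_in', 'tip_extent']
0.014
[ 355. -157.    0.]
[360. -83.   0.]
[ 354. -264.    0.]
(array([ 411. , -345.3,   -4.8]), array([-0.001, -0.   ,  0.347])) (array([ 512.7, -680.2,   -4.4]), array([-0.001, -0.   ,  0.347]))
```

```bash
python3 -m jog '[[[40,-34,0],[0,0,0.06],1],[[80,-68,0],[0,0,0.12],1],[[120,-102,0],[0,0,0.18],1],[[160,-136,0],[0,0,0.24],1],[[200,-170,0],[0,0,0.3],1],[[240,-204,0],[0,0,0.347],1],[[280,-238,0],[0,0,0.347],1],[[320,-272,0],[0,0,0.347],1],[[360,-306,0],[0,0,0.347],0.6],[[411,-345,0],[0,0,0.347],0.6],[[424,-388,0],[0,0,0.347],0.6],[[437,-430,0],[0,0,0.347],0.6],[[450,-472,0],[0,0,0.347],0.6],[[463,-514,0],[0,0,0.347],0.6],[[476,-556,0],[0,0,0.347],0.6],[[488,-598,0],[0,0,0.347],0.6],[[500,-640,0],[0,0,0.347],0.6],[[512,-680,0],[0,0,0.347],0.6],[[512,-680,0],[0,0,0.347],0.6],[[512,-680,0],[0,0,0.347],0.6]]'; python3 - <<'E'
from h import *
c=get_calibration("wrist");print(tcp())
p,d=camera("wrist");cv2.imwrite("pics/w1.png",p[:,:,::-1])
np.savez("pics/w1.npz",**c)
E
```

```text
time_s: 1.87
eef_pos: [0.457, 0.2103, 0.2456]
eef_rot: [-0.001, 1.0, -0.026, 0.0]
wrist_force: [1.3, -0.7, 1.4]
opening: 0.598
(array([0.45704777, 0.21034634, 0.24557648]), array([[ 9.98647330e-01, -5.19947688e-02,  2.32398354e-04],
       [-5.19949899e-02, -9.98646766e-01,  1.07599707e-03],
       [ 1.76137646e-04, -1.08662515e-03, -9.99999394e-01]]))
```

View pics/w1.png

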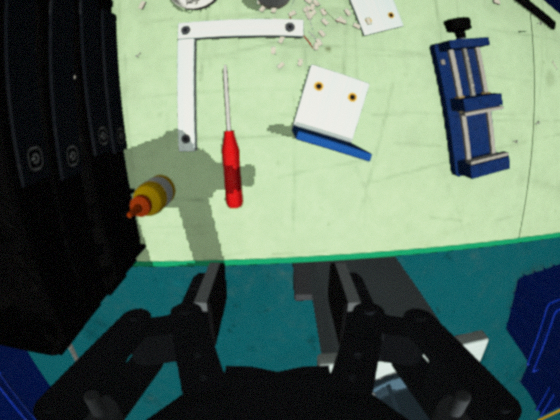

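The wrist view shows the square at top left, the screwdriver from (225,67) to (235,206), the bracket near (333,110), the vice and the flux bottle at (150,195). I'll enlarge it.

```bash
python3 - <<'E'
import cv2
p=cv2.imread("pics/w1.png")
cv2.imwrite("pics/w1a.png",cv2.resize(p[10:160,170:370],(800,600),interpolation=cv2.INTER_CUBIC))
E
```

```text
(no output)
```

View pics/w1a.png

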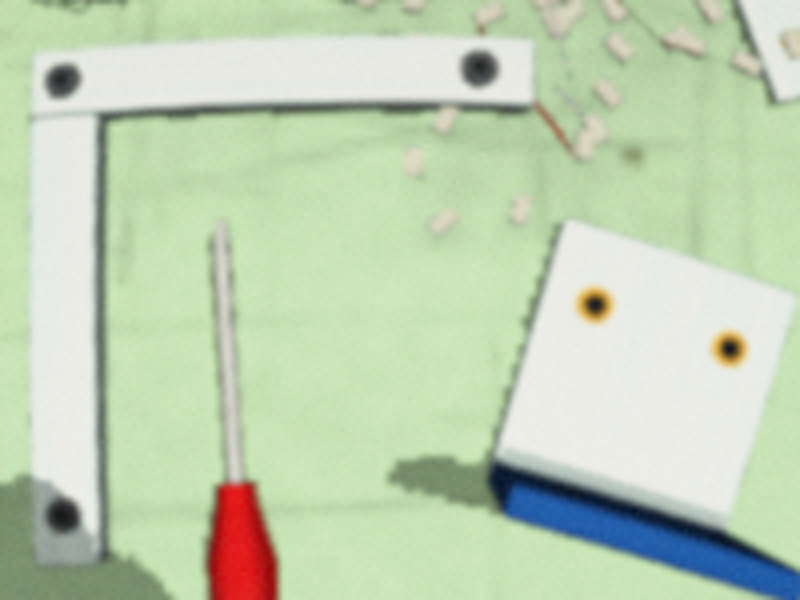

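```bash
python3 - <<'E'
from h import *
c=dict(np.load("pics/w1.npz"))
def A(u,v,z):return np.round(atz("wrist",u,v,z,c)*1000,1)
def S(x,y,z):return A(170+x/4,10+y/4,z)
P={}
for n,x,y,z in[("inner corner top",99,116,.014),("left near inner top",101,556,.014),("far end inner top",533,103,.014),("outer FL",34,55,.014),("far outer end",532,38,.014),("tip",221,222,.011),("junc",236,484,.0105),("bare far +y",566,220,.008),("bare far -y",795,295,.008),("bare near +y",495,458,.008),("bare near -y(inner)",725,530,.008)]:
  P[n]=S(x,y,z);print(n,P[n])
print("handle end",A(235,206,.0105),A(232,170,.0105))
print("flux cap",A(136,213,.095),"flux base?",A(170,185,.02))
print("vice",A(440,45,.05),A(452,175,.05),A(508,165,.05))
def yaw(a,b):
  v=P[b]-P[a];return np.degrees(np.arctan2(v[1],v[0]))
print(yaw("left near inner top","inner corner top"),yaw("far end inner top","inner corner top")-90,yaw("far outer end","outer FL")-90,"br",yaw("bare near +y","bare far +y"),yaw("bare far -y","bare far +y")-90,"drv",yaw("junc","tip"))
E
```

```text
inner corner top [623.7 292.2  14. ]
left near inner top [498.  300.7  14. ]
far end inner top [617.7 173.1  14. ]
outer FL [645.  310.3  14. ]
far outer end [636.8 172.4  14. ]
tip [589.4 260.   11. ]
junc [515.1 260.7  10.5]
bare far +y [584.7 165.2   8. ]
bare far -y [563.3 100.6   8. ]
bare near +y [518. 188.   8.]
bare near -y(inner) [495.4 122.7   8. ]
handle end [426.7 261.2  10.5] [470.1 260.9  10.5]
flux cap [451.3 347.3  95. ] flux base? [459.4 334.5  20. ]
vice [607.5  29.4  50. ] [463.9  12.1  50. ] [475.8 -72.2  50. ]
-3.8685269842764964 -2.8839991118404953 -3.4029935678389904 br -18.871920275098976 -18.328451214131206 drv -0.5397827602340669
```

```bash
python3 - <<'E'
from h import *
M=down(np.radians(-91))
print(tcp()[0],rel([.465,.262,.015],M))
E
```

```text
[0.45641863 0.21690041 0.24576128] (array([  6.4, -44.1, 231. ]), array([-0.006, -0.   , -0.03 ]))
```

```bash
python3 -m jog '[[[3,-22,10],[0,0,-0.03],0.5],[[6,-44,30],[0,0,-0.03],0.5],[[6,-44,70],[-0.006,0,-0.03],0.5],[[6,-44,110],[-0.006,0,-0.03],0.5],[[6,-44,140],[-0.006,0,-0.03],0.5],[[6,-44,160],[-0.006,0,-0.03],0.5],[[6,-44,170],[-0.006,0,-0.03],0.5],[[6,-44,170],[-0.006,0,-0.03],0.5],[[6,-44,170],[-0.006,0,-0.03],0.5]]'; python3 - <<'E'
from h import *
c=get_calibration("wrist");print(rel([.465,.262,.015],down(np.radians(-91))))
p,d=camera("wrist");cv2.imwrite("pics/w2.png",p[:,:,::-1])
print(proj("wrist",[.43,.262,.01],c),proj("wrist",[.515,.262,.01],c))
E
```

```text
time_s: 2.67
eef_pos: [0.465, 0.2616, 0.0765]
eef_rot: [-0.0, 1.0, -0.009, 0.0]
wrist_force: [-0.0, 0.3, 0.3]
opening: 0.504
(array([-0. , -0.4, 61.5]), array([-0.   , -0.   , -0.001]))
[276.18707818 282.45388958] [273.64678564 160.44748581]
```

View pics/w2.png

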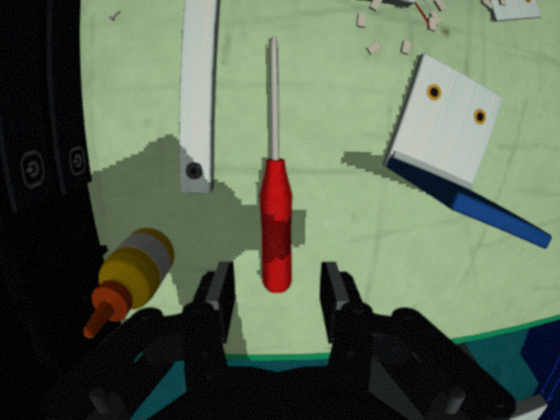

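```bash
python3 -m jog '[[[0,0,20],[0,0,0],0.5],[[0,0,40],[0,0,0],0.5],[[0,0,52],[0,0,0],0.5],[[0,0,61],[0,0,0],0.5],[[0,0,61],[0,0,0],0.5],[[0,0,61],[0,0,0],0.1],[[0,0,61],[0,0,0],0.1],[[0,0,61],[0,0,0],0.1],[[0,0,61],[0,0,0],0.1],[[0,0,61],[0,0,0],0.1]]'
```

```text
time_s: 3.55
eef_pos: [0.4669, 0.2622, 0.0177]
eef_rot: [-0.001, 1.0, -0.009, 0.002]
wrist_force: [-1.1, -0.1, 7.3]
opening: 0.216
```

```bash
python3 -m jog '[[[0,0,-20],[0,0,0],0.1],[[0,0,-60],[0,0,0],0.1],[[0,0,-100],[0,0,0],0.1],[[0,0,-140],[0,0,0],0.1],[[2,35,-150],[0,0,0],0.1],[[4,75,-150],[0,0,0],0.1],[[6,115,-150],[0,0,0],0.1],[[8,155,-150],[0,0,0],0.1],[[10,195,-150],[0,0,0],0.1],[[12,235,-150],[0,0,0],0.1],[[14,275,-150],[0,0,0],0.1],[[16,315,-150],[0,0,0],0.1],[[18,355,-150],[0,0,0],0.1],[[20,395,-150],[0,0,0],0.1],[[21,432,-150],[0,0,0],0.1],[[21,432,-150],[0,0,0],0.1],[[21,432,-150],[0,0,0],0.1],[[21,432,-150],[0,0,0],0.1]]'; python3 - <<'E'
from h import *
p,d=camera("wrist");cv2.imwrite("pics/w3.png",p[:,:,::-1])
print(tcp()[0])
E
```

```text
time_s: 5.05
eef_pos: [0.4791, -0.1699, 0.1669]
eef_rot: [-0.001, 1.0, -0.009, 0.002]
wrist_force: [-0.1, 1.2, 0.1]
opening: 0.22
[ 0.47917613 -0.16918683  0.16695972]
```

View pics/w3.png

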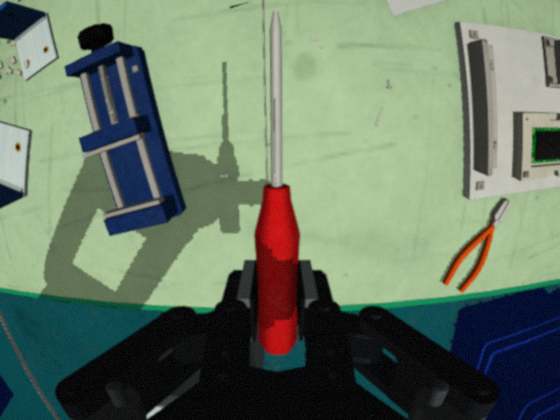

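The driver is held straight over free bench, with the vice to the left of it and the clamp to the right. Next I lower it.

```bash
python3 -m jog '[[[0,0,40],[0,0,0],0.1],[[0,0,80],[0,0,0],0.1],[[0,0,115],[0,0,0],0.1],[[0,0,135],[0,0,0],0.1],[[0,0,144],[0,0,0],0.1],[[0,0,148],[0,0,0],0.1],[[0,0,148.5],[0,0,0],0.1],[[0,0,148.5],[0,0,0],0.1],[[0,0,148.5],[0,0,0],0.25],[[0,0,148.5],[0,0,0],0.3],[[0,0,148.5],[0,0,0],0.45],[[0,0,148.5],[0,0,0],0.5],[[0,0,130],[0,0,0],0.5],[[0,0,95],[0,0,0],0.5],[[0,0,55],[0,0,0],0.5],[[0,0,15],[0,0,0],0.3],[[0,0,-20],[0,0,0],0.2],[[0,0,-20],[0,0,0],0],[[0,0,-20],[0,0,0],0]]'; python3 - <<'E'
from h import *
p,d=camera("wrist");cv2.imwrite("pics/w4.png",p[:,:,::-1])
print(tcp()[0])
# tipping approach: yaw -18.5, contact inner face of blue at height ~.08
yw=np.radians(-18.5);ex=np.array([np.cos(yw),np.sin(yw),0]);o=np.array([.499,.157,0])
print(ex)
for d_,z in((.04,.2),(.04,.09)):
  print(rel(o+ex*d_+[0,0,z],down(yw-np.pi/2)), rel(o+ex*d_+[0,0,z],down(yw)))
E
```

```text
time_s: 6.68
eef_pos: [0.4807, -0.1703, 0.1899]
eef_rot: [0.001, 1.0, -0.009, 0.005]
wrist_force: [-1.2, 0.9, -0.6]
opening: 0.002
[ 0.47935648 -0.16944676  0.18768172]
[ 0.94832366 -0.31730466  0.        ]
(array([  52.1, -314.7,  -11.7]), array([-0.002, -0.005,  0.305])) (array([  52.1, -314.7,  -11.7]), array([ 0.003, -0.006, -1.265]))
(array([  51.5, -314.6,   98.3]), array([-0.002, -0.005,  0.305])) (array([  51.5, -314.6,   98.3]), array([ 0.003, -0.006, -1.265]))
```

View pics/w4.png

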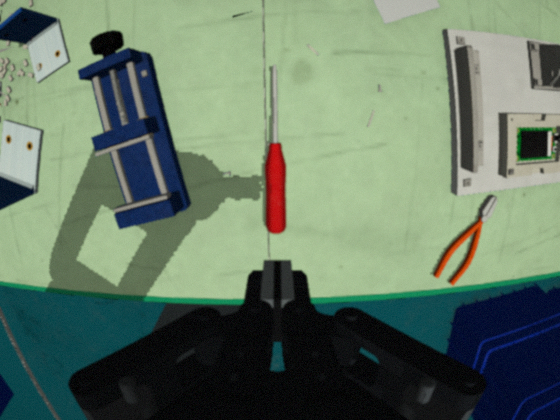

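```bash
python3 -m jog '[[[6,-38,-10],[0,0,0.05],0],[[12,-76,-12],[0,0,0.1],0],[[18,-114,-12],[0,0,0.15],0],[[24,-152,-12],[0,0,0.2],0],[[30,-190,-12],[0,0,0.25],0],[[36,-228,-12],[0,0,0.3],0],[[44,-266,-12],[0,0,0.305],0],[[52,-300,-12],[0,0,0.305],0],[[57,-315,-12],[0,0,0.305],0],[[57,-315,-12],[0,0,0.305],0],[[57,-315,-12],[0,0,0.305],0]]'; python3 - <<'E'
from h import *
c=get_calibration("wrist");np.savez("pics/w5.npz",**c)
print(tcp()[0])
p,d=camera("wrist");cv2.imwrite("pics/w5.png",p[:,:,::-1])
E
```

```text
time_s: 7.65
eef_pos: [0.5405, 0.1451, 0.198]
eef_rot: [-0.0, 0.987, -0.16, 0.001]
wrist_force: [0.1, 0.4, -0.1]
opening: 0.002
[0.54051435 0.1450628  0.19804716]
```

View pics/w5.png

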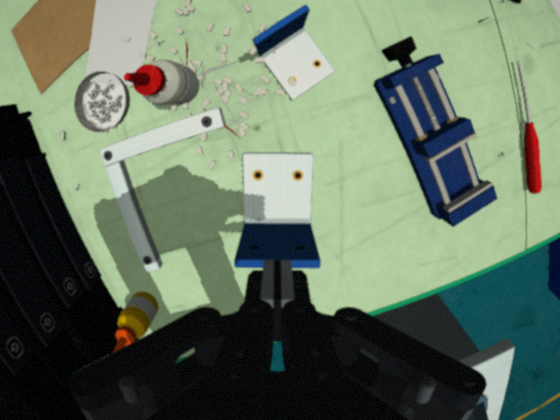

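```bash
python3 - <<'E'
from h import *
c=dict(np.load("pics/w5.npz"));yw=np.radians(-18.5);ex=np.array([np.cos(yw),np.sin(yw),0]);ey=np.array([-ex[1],ex[0],0]);o=np.array([.499,.157,0])
for u,v,z in((236,266,.095),(320,266,.095),(240,260,.095),(244,222,.008),(312,224,.008),(244,153,.008),(312,153,.008)):
  P=atz("wrist",u,v,z,c);print(np.round(P*1000,1),np.round([(P-o)@ex*1000,(P-o)@ey*1000],1))
E
```

```text
[511.4 189.4  95. ] [ 1.5 34.7]
[490.  124.7  95. ] [  1.7 -33.5]
[515.6 184.3  95. ] [ 7.1 31.2]
[517.3 189.1   8. ] [ 7.2 36.2]
[492.7 121.8   8. ] [  5.2 -35.4]
[585.8 164.3   8. ] [80.  34.4]
[564.7 100.3   8. ] [ 80.3 -32.9]
```

```bash
python3 -m jog '[[[0,0,40],[0,0,0],0],[[0,0,75],[0,0,0],0],[[0,0,95],[0,0,0],0],[[0,0,102],[0,0,0],0],[[-10,0,102],[0,0,0],0],[[-18,0,102],[0,0,0],0],[[-22,0,102],[0,0,0],0],[[-26,0,102],[0,0,0],0],[[-30,0,102],[0,0,0],0],[[-34,0,102],[0,0,0],0],[[-38,0,102],[0,0,0],0],[[-42,0,102],[0,0,0],0],[[-46,0,103],[0,0,0],0],[[-49,0,103],[0,0,0],0],[[-52,0,104],[0,0,0],0],[[-52,0,104],[0,0,0],0],[[-52,0,104],[0,0,0],0]]'; python3 - <<'E'
from h import *
print(tcp()[0])
p,d=camera("side");cv2.imwrite("pics/s6.png",cv2.resize(p[90:290,160:400,::-1],(720,600)))
E
```

```text
time_s: 9.12
eef_pos: [0.4913, 0.1607, 0.0941]
eef_rot: [-0.0, 0.987, -0.16, 0.001]
wrist_force: [-0.3, -0.5, 0.9]
opening: -0.001
[0.49126683 0.16070908 0.09408519]
```

View pics/s6.png

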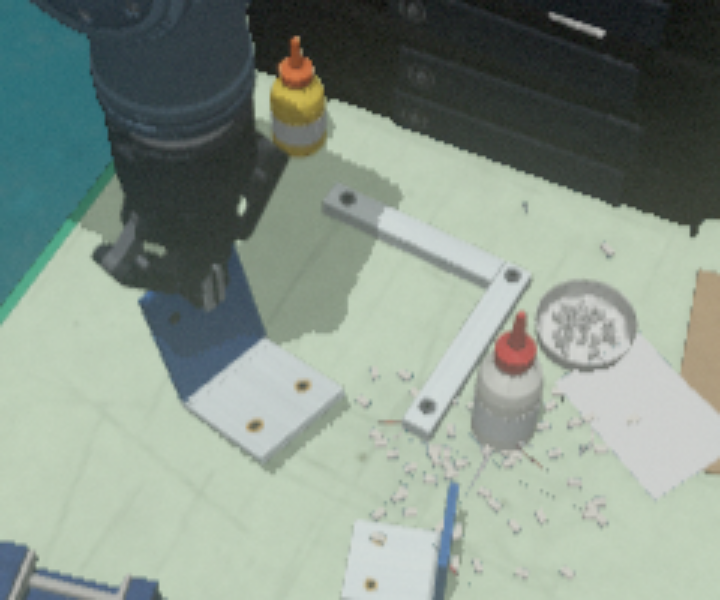

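It is tipping about its corner, which has stayed put, at about 20°. I'll continue slowly.

```bash
python3 -m jog '[[[-3,0,1],[0,0,0],0],[[-6,0,2],[0,0,0],0],[[-9,0,3],[0,0,0],0],[[-12,0,4],[0,0,0],0],[[-15,0,5],[0,0,0],0],[[-18,0,7],[0,0,0],0],[[-20,0,8],[0,0,0],0],[[-22,0,9],[0,0,0],0],[[-24,0,10],[0,0,0],0],[[-26,0,11.5],[0,0,0],0],[[-28,0,13],[0,0,0],0],[[-30,0,14.5],[0,0,0],0],[[-32,0,16],[0,0,0],0],[[-32,0,16],[0,0,0],0],[[-32,0,10],[0,0,0],0],[[-32,0,-20],[0,0,0],0],[[-32,0,-60],[0,0,0],0.2],[[-32,0,-100],[0,0,0],0.4],[[-32,0,-120],[0,0,0],0.4],[[-32,0,-120],[0,0,0],0.4]]'; python3 - <<'E'
from h import *
print(tcp()[0])
p,d=camera("side");cv2.imwrite("pics/s7.png",cv2.resize(p[90:290,160:400,::-1],(720,600)))
c=get_calibration("wrist");np.savez("pics/w7.npz",**c)
p,d=camera("wrist");cv2.imwrite("pics/w7.png",p[:,:,::-1])
E
```

```text
time_s: 10.83
eef_pos: [0.4645, 0.1712, 0.2207]
eef_rot: [-0.002, 0.987, -0.16, 0.006]
wrist_force: [1.4, 0.4, 0.2]
opening: 0.401
[0.4644913  0.17116812 0.22073856]
```

View pics/s7.png

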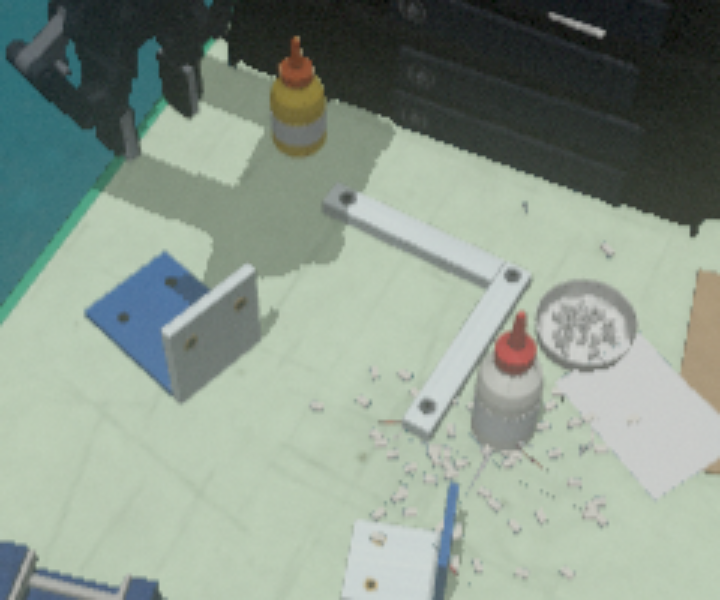

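View pics/w7.png

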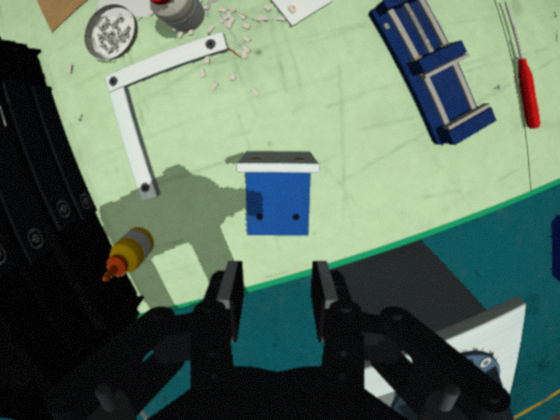

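It has tipped over: blue leg down, bare leg upright. Next I measure the top edge.

```bash
python3 - <<'E'
from h import *
p=cv2.imread("pics/w7.png");cv2.imwrite("pics/w7a.png",cv2.resize(p[145:245,220:340],(720,600),interpolation=cv2.INTER_CUBIC))
E
```

```text
(no output)
```

View pics/w7a.png

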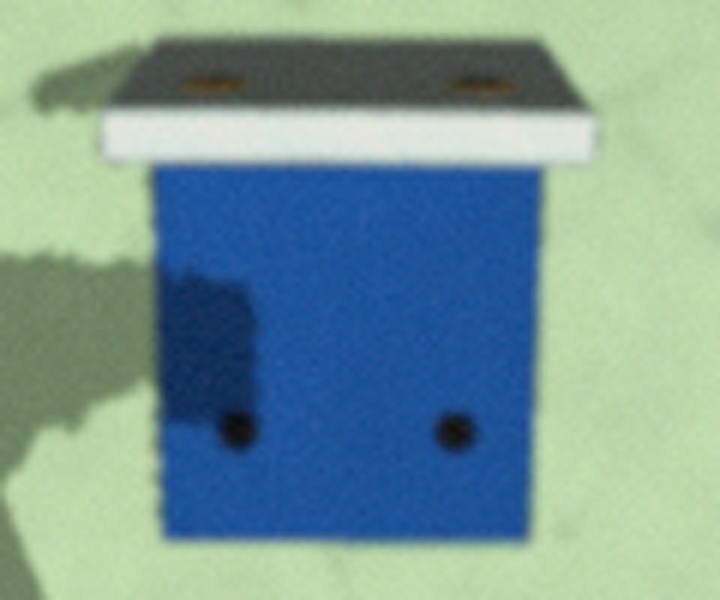

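```bash
python3 - <<'E'
from h import *
c=dict(np.load("pics/w7.npz"));yw=np.radians(-18.5);ex=np.array([np.cos(yw),np.sin(yw),0]);ey=np.array([-ex[1],ex[0],0]);o=np.array([.499,.157,0])
for n,x,y,z in(("far+y",104,110,.08),("far-y",596,110,.08),("near+y",102,164,.08),("near-y",596,162,.08),("bottom far +y",160,40,0),("bottom far -y",545,40,0),("blue end+y",162,540,.008),("blue end-y",530,540,.008)):
  P=atz("wrist",220+x/6,145+y/6,z,c);print(n,np.round(P*1000,1),np.round([(P-o)@ex*1000,(P-o)@ey*1000],1))
Q=atz("wrist",220+104/6,145+110/6,.08,c)-atz("wrist",220+596/6,145+110/6,.08,c);print(np.degrees(np.arctan2(-Q[0],Q[1])))
E
```

```text
far+y [508.4 191.   80. ] [-1.9 35.2]
far-y [486.8 125.9  80. ] [ -1.7 -33.3]
near+y [501.3 193.9  80. ] [-9.6 35.7]
near-y [479.7 128.   80. ] [ -9.1 -33.6]
bottom far +y [507.4 191.1   0. ] [-2.8 35. ]
bottom far -y [485.7 125.5   0. ] [ -2.6 -34. ]
blue end+y [419.4 221.7   8. ] [-96.   36.1]
blue end-y [397.6 155.8   8. ] [-95.7 -33.3]
-18.332871516300585
```

```bash
python3 - <<'E'
from h import *
print(get_obs()["q"])
yw=np.radians(-18.4);ex=np.array([np.cos(yw),np.sin(yw),0]);o=np.array([.497,.158,0])
for z in(.2,.065): print(rel(o-ex*.004+[0,0,z],down(yw)),rel(o-ex*.004+[0,0,z],down(yw+np.pi)))
E
```

```text
[1.12669463e-01 2.01805813e-02 1.84524447e+00 8.70663316e-06
 1.27128572e+00 2.00529145e+00]
(array([33.6,  0.9, 15.5]), array([ 0.002, -0.005, -1.571])) (array([33.6,  0.9, 15.5]), array([-0.005, -0.002,  1.57 ]))
(array([ 33. ,   1.2, 150.5]), array([ 0.002, -0.005, -1.571])) (array([ 33. ,   1.2, 150.5]), array([-0.005, -0.002,  1.57 ]))
```

```bash
python3 -m jog '[[[15,0,0],[0,0,-0.12],0.5],[[33,1,0],[0,0,-0.24],0.5],[[33,1,0],[0,0,-0.36],0.5],[[33,1,0],[0,0,-0.48],0.5],[[33,1,0],[0,0,-0.6],0.5],[[33,1,0],[0,0,-0.72],0.5],[[33,1,0],[0,0,-0.84],0.5],[[33,1,0],[0,0,-0.96],0.5],[[33,1,5],[0,0,-1.08],0.5],[[33,1,15],[0,0,-1.2],0.5],[[33,1,25],[0,0,-1.32],0.5],[[33,1,35],[0,0,-1.44],0.5],[[33,1,45],[0,0,-1.571],0.5],[[33,1,60],[0.002,-0.005,-1.571],0.5],[[33,1,80],[0.002,-0.005,-1.571],0.5],[[33,1,80],[0.002,-0.005,-1.571],0.5],[[33,1,80],[0.002,-0.005,-1.571],0.5]]'; python3 - <<'E'
from h import *
yw=np.radians(-18.4);ex=np.array([np.cos(yw),np.sin(yw),0]);o=np.array([.497,.158,0])
print(tcp()[0],rel(o-ex*.004+[0,0,.065],down(yw)))
p,d=camera("wrist");cv2.imwrite("pics/w8.png",p[:,:,::-1])
E
```

```text
time_s: 12.35
eef_pos: [0.4909, 0.1592, 0.1333]
eef_rot: [-0.002, 0.811, 0.585, -0.002]
wrist_force: [0.1, -0.0, -0.0]
opening: 0.502
[0.49087643 0.15919683 0.13328071] (array([ 0.9,  2.5, 68.3]), array([-0.005,  0.002, -0.001]))
```

View pics/w8.png

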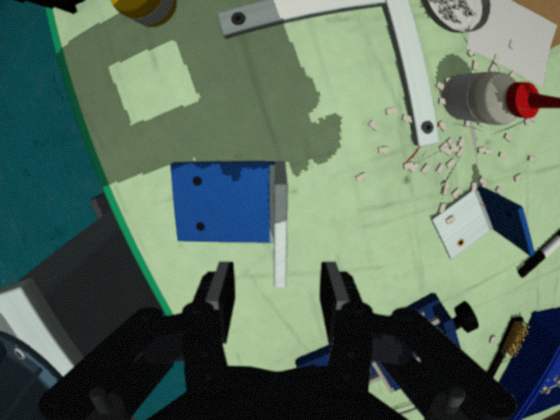

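The upright leg's top, at u 274–286, is centred between the jaws. Next I descend and grip it.

```bash
python3 -m jog '[[[1,2.5,25],[0,0,0],0.5],[[1,2.5,50],[0,0,0],0.5],[[1,2.5,63],[0,0,0],0.5],[[1,2.5,68],[0,0,0],0.5],[[1,2.5,68],[0,0,0],0.2],[[1,2.5,68],[0,0,0],0.05],[[1,2.5,68],[0,0,0],0],[[1,2.5,68],[0,0,0],0],[[1,2.5,68],[0,0,0],0],[[1,2.5,68],[0,0,0],0]]'; python3 - <<'E'
from h import *
print(tcp()[0], get_obs()["wrist_force"])
c=get_calibration("wrist");np.savez("pics/w9.npz",**c)
p,d=camera("wrist");cv2.imwrite("pics/w9.png",p[:,:,::-1])
p,d=camera("side");cv2.imwrite("pics/s9.png",cv2.resize(p[90:290,160:400,::-1],(720,600)))
E
```

```text
time_s: 13.23
eef_pos: [0.4951, 0.1598, 0.0683]
eef_rot: [-0.001, 0.811, 0.585, -0.0]
wrist_force: [-4.0, 1.7, 5.6]
opening: 0.076
[0.49507877 0.15983648 0.06826349] [-3.98215575  1.74801202  5.64544715]
```

View pics/w9.png

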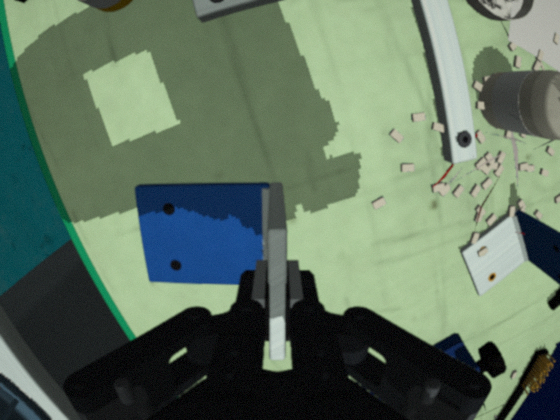

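View pics/s9.png

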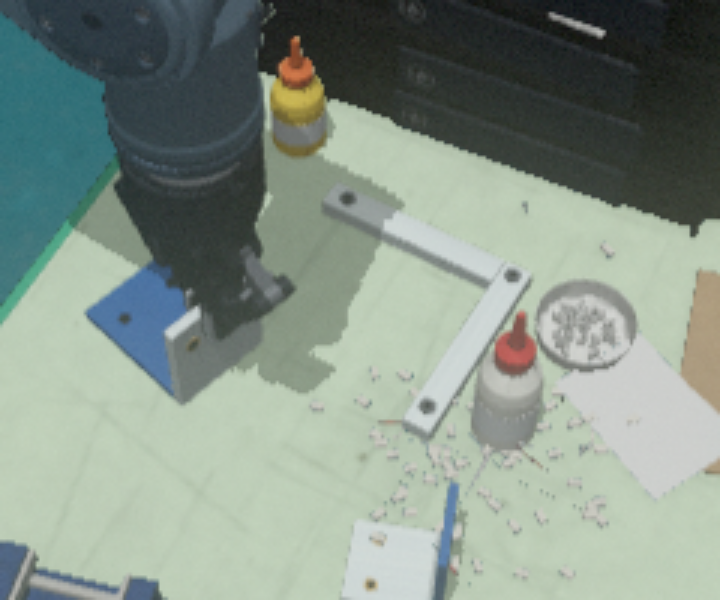

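```bash
python3 - <<'E'
from h import *
sy=np.radians(-3.4);X=np.array([np.cos(sy),np.sin(sy),0]);Y=np.array([-X[1],X[0],0]);C=np.array([.624,.2925,0])
z=tcp()[0][2]
def T(a,b):return C+X*(a-4)/1000+Y*(b-35+1.1)/1000+[0,0,z]
for n,P in(("A",np.array([.555,.195,z])),("pre",T(-12,-10)),("preY",T(-12,0)),("home",T(0,0))):print(n,np.round(P*1000,1),rel(P,down(sy)))
E
```

```text
A [555.  195.   68.2] (array([52.3, 45.7, -0.1]), array([-0.001, -0.   , -0.262]))
pre [605.4 249.6  68.2] (array([ 1.201e+02,  7.630e+01, -1.000e-01]), array([-0.001, -0.   , -0.262]))
preY [606.  259.6  68.2] (array([ 1.297e+02,  7.370e+01, -1.000e-01]), array([-0.001, -0.   , -0.262]))
home [618.  258.9  68.2] (array([ 1.328e+02,  8.530e+01, -1.000e-01]), array([-0.001, -0.   , -0.262]))
```

```bash
python3 -m jog '[[[6,5,0],[0,0,-0.03],0],[[13,11,0],[0,0,-0.07],0],[[20,17,0],[0,0,-0.11],0],[[28,24,0],[0,0,-0.15],0],[[36,31,0],[0,0,-0.19],0],[[44,38,0],[0,0,-0.23],0],[[52,46,0],[0,0,-0.262],0],[[62,51,0],[0,0,-0.262],0],[[72,56,0],[0,0,-0.262],0],[[82,60,0],[0,0,-0.262],0],[[92,64,0],[0,0,-0.262],0],[[102,68,0],[0,0,-0.262],0],[[112,73,0],[0,0,-0.262],0],[[120,76,0],[0,0,-0.262],0],[[120,76,0],[0,0,-0.262],0],[[120,76,0],[0,0,-0.262],0],[[120,76,0],[0,0,-0.262],0]]'; python3 - <<'E'
from h import *
print(tcp()[0], get_obs()["wrist_force"])
c=get_calibration("wrist");np.savez("pics/w10.npz",**c)
p,d=camera("wrist");cv2.imwrite("pics/w10.png",p[:,:,::-1])
p,d=camera("side");cv2.imwrite("pics/s10.png",cv2.resize(p[90:290,160:400,::-1],(720,600)))
p,d=camera("scene");cv2.imwrite("pics/c10.png",cv2.resize(p[165:300,200:380,::-1],(720,540),interpolation=cv2.INTER_CUBIC))
E
```

```text
time_s: 14.75
eef_pos: [0.6051, 0.2496, 0.0683]
eef_rot: [-0.001, 0.728, 0.686, -0.0]
wrist_force: [1.0, 1.3, -0.3]
opening: 0.077
[0.60510762 0.24959092 0.06830968] [ 0.95252704  1.2612998  -0.28048139]
```

View pics/w10.png

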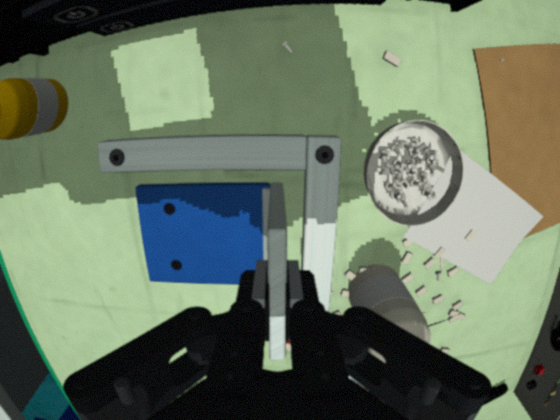

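View pics/s10.png

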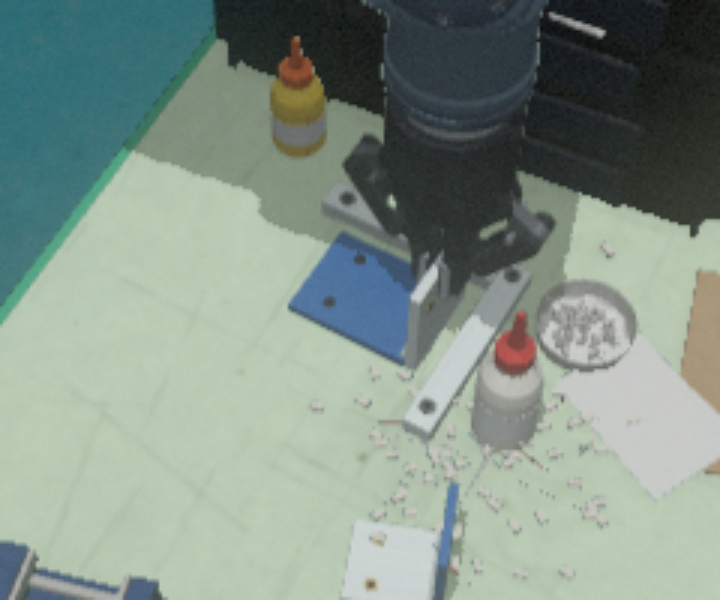

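View pics/c10.png

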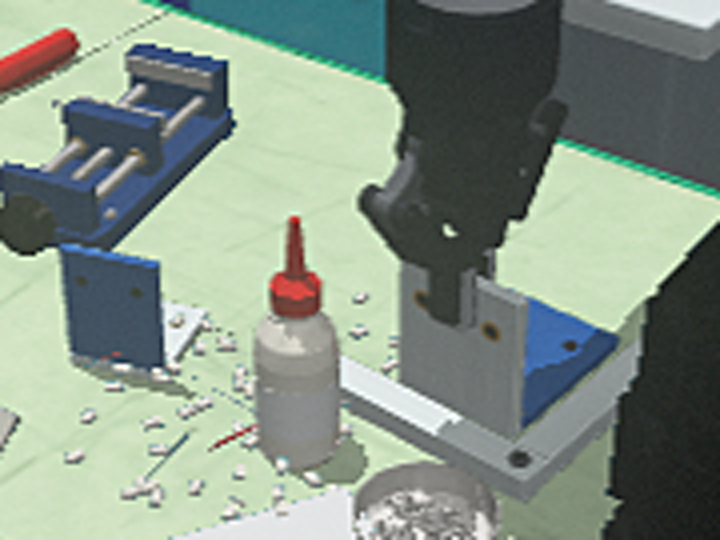

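The bracket is square with the bars, about 10 mm short of each. I'll push towards the left bar first, watching the force.

```bash
python3 -m jog '[[[3,0,0],[0,0,0],0],[[6,0,0],[0,0,0],0],[[8,0,0],[0,0,0],0],[[9,0,0],[0,0,0],0],[[10,0,0],[0,0,0],0],[[10,0,0],[0,0,0],0],[[10,0,0],[0,0,0],0]]'
```

```text
time_s: 15.48
eef_pos: [0.6056, 0.2594, 0.0683]
eef_rot: [-0.001, 0.728, 0.686, -0.0]
wrist_force: [-0.2, -1.0, -1.2]
opening: 0.076
```

```bash
python3 -m jog '[[[1,0,0],[0,0,0],0],[[2,0,0],[0,0,0],0],[[2,0,0],[0,0,0],0],[[2,0,0],[0,0,0],0]]';python3 -m jog '[[[1,0,0],[0,0,0],0],[[2,0,0],[0,0,0],0],[[2,0,0],[0,0,0],0],[[2,0,0],[0,0,0],0]]'
```

```text
time_s: 15.82
eef_pos: [0.6057, 0.2598, 0.0685]
eef_rot: [0.0, 0.728, 0.686, -0.001]
wrist_force: [-1.0, -7.6, 1.4]
opening: 0.082
time_s: 16.15
eef_pos: [0.6058, 0.2601, 0.0686]
eef_rot: [0.001, 0.728, 0.686, -0.003]
wrist_force: [-1.4, -9.2, 1.9]
opening: 0.081
```

Contact with the left bar. Next I push towards the far bar.

```bash
python3 -m jog '[[[1,3,0],[0,0,0],0],[[1,6,0],[0,0,0],0],[[1,8,0],[0,0,0],0],[[1,10,0],[0,0,0],0],[[1,11,0],[0,0,0],0],[[1,11,0],[0,0,0],0],[[1,11,0],[0,0,0],0]]';python3 -m jog '[[[1,1,0],[0,0,0],0],[[1,2,0],[0,0,0],0],[[1,2,0],[0,0,0],0],[[1,2,0],[0,0,0],0]]'
```

```text
time_s: 16.73
eef_pos: [0.614, 0.2594, 0.0685]
eef_rot: [-0.001, 0.728, 0.686, -0.006]
wrist_force: [-10.7, -7.2, 8.5]
opening: 0.077
time_s: 17.07
eef_pos: [0.614, 0.2596, 0.0686]
eef_rot: [-0.002, 0.727, 0.686, -0.009]
wrist_force: [-9.7, -6.0, 6.1]
opening: 0.081
```

```bash
python3 - <<'E'
from h import *
p,d=camera("wrist");cv2.imwrite("pics/w11.png",cv2.resize(p[120:320,90:370,::-1],(784,560),interpolation=cv2.INTER_CUBIC))
p,d=camera("side");cv2.imwrite("pics/s11.png",cv2.resize(p[140:240,250:380,::-1],(780,600),interpolation=cv2.INTER_CUBIC))
p,d=camera("scene");cv2.imwrite("pics/c11.png",cv2.resize(p[210:300,280:380,::-1],(660,594),interpolation=cv2.INTER_CUBIC))
E
```

```text
(no output)
```

View pics/w11.png

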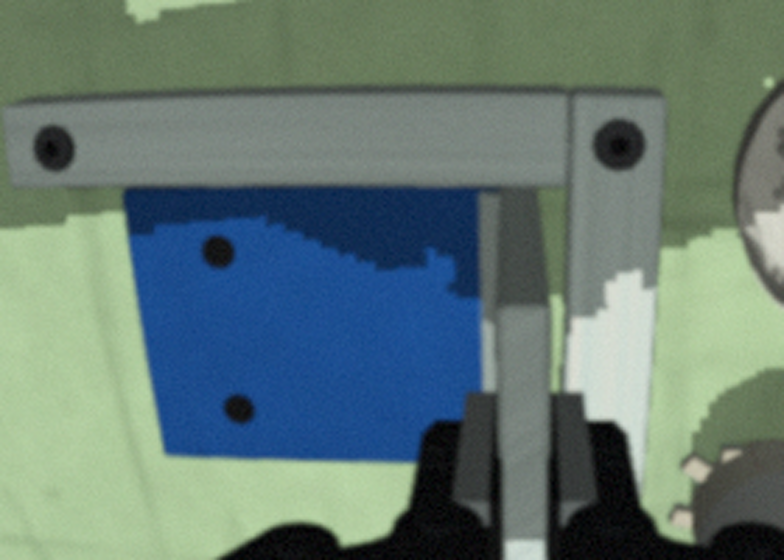

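View pics/s11.png

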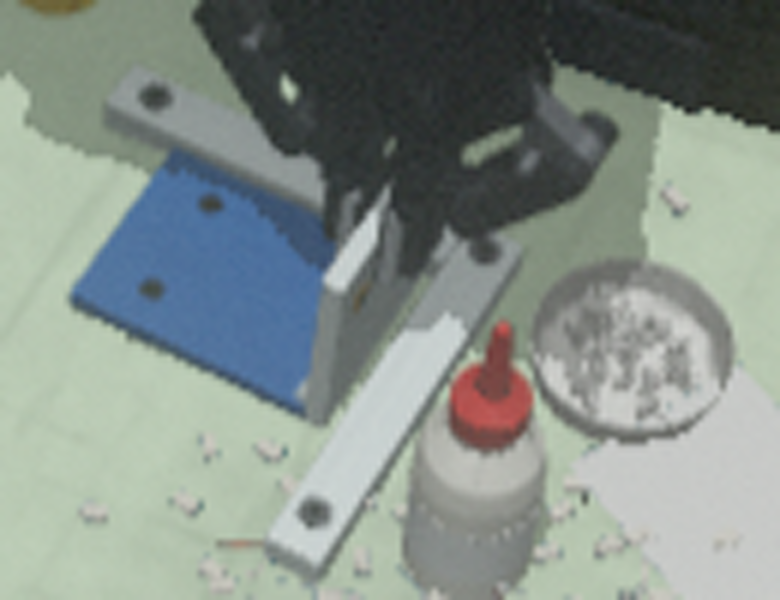

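View pics/c11.png

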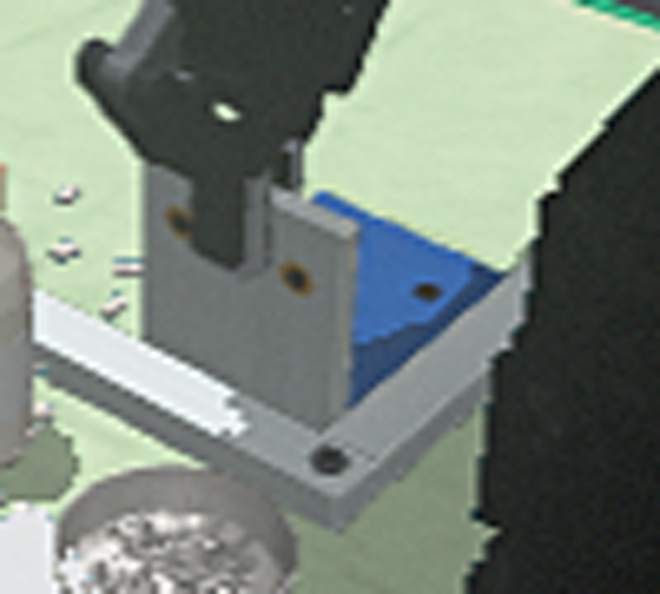

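About 4 mm is still visible between the leg and the far bar, because friction held it. I'll ease the sideways push and push on.

```bash
python3 -m jog '[[[-0.5,2,-0.5],[0,0,0],0],[[-0.5,4,-0.5],[0,0,0],0],[[-0.5,5,-0.5],[0,0,0],0],[[-0.5,5,-0.5],[0,0,0],0],[[-0.5,5,-0.5],[0,0,0],0]]'; python3 - <<'E'
from h import *
p,m=tcp();print(R.from_matrix(m).as_euler('zyx',degrees=True),get_obs()["torque"])
E
```

```text
time_s: 17.63
eef_pos: [0.6191, 0.259, 0.0687]
eef_rot: [-0.002, 0.727, 0.686, -0.009]
wrist_force: [-0.2, 0.6, -2.7]
opening: 0.08
[-86.66519894  -0.86390597 179.45318614] [-0.04608416 -0.02927013  0.00861287]
```

```bash
python3 -m jog '[[[0,1,0],[0,0,0],0],[[0,2,0],[0,0,0],0],[[0,2,0],[0,0,0],0],[[0,2,0],[0,0,0],0]]'; python3 -m jog '[[[0,1,0],[0,0,0],0],[[0,2,0],[0,0,0],0],[[0,2,0],[0,0,0],0],[[0,2,0],[0,0,0],0]]'; python3 - <<'E'
from h import *
p,m=tcp();print(R.from_matrix(m).as_euler('zyx',degrees=True),get_obs()["torque"])
p,d=camera("wrist");cv2.imwrite("pics/w12.png",cv2.resize(p[120:320,90:370,::-1],(784,560),interpolation=cv2.INTER_CUBIC))
E
```

```text
time_s: 17.97
eef_pos: [0.6198, 0.259, 0.0686]
eef_rot: [-0.003, 0.727, 0.686, -0.01]
wrist_force: [-6.0, -1.1, 2.2]
opening: 0.077
time_s: 18.3
eef_pos: [0.6201, 0.259, 0.0686]
eef_rot: [-0.004, 0.727, 0.686, -0.012]
wrist_force: [-8.0, -1.5, 3.1]
opening: 0.08
[-86.67499703  -1.27881934 179.42140594] [-0.1198004   1.53629221 -0.10911674]
```

View pics/w12.png

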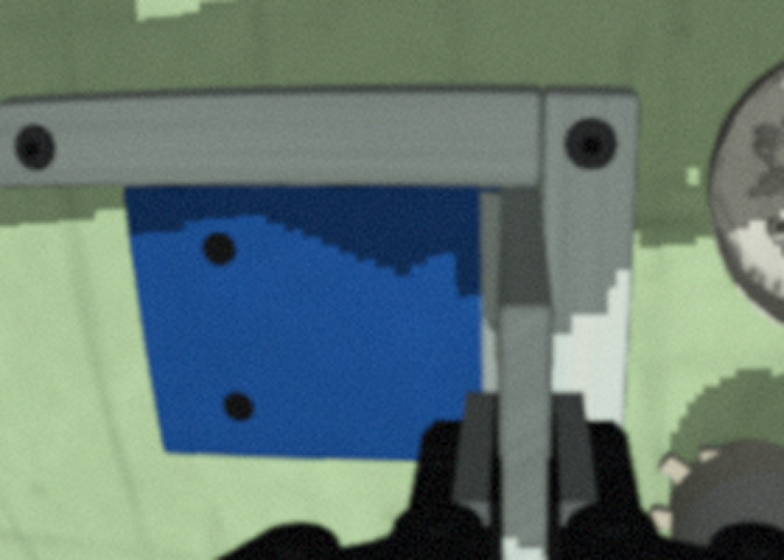

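It is in contact with the far bar. I'll release, go up and inspect.

```bash
python3 -m jog '[[[0,-1,0],[0,0,0],0.1],[[0,-1,0],[0,0,0],0.25],[[0,-1,0],[0,0,0],0.35],[[0,-1,0],[0,0,0],0.35],[[0,-1,-20],[0,0,0],0.35],[[0,-1,-50],[0,0,0],0.35],[[0,-10,-90],[0.01,0,0],0.35],[[0,-30,-130],[0.02,0,0],0.35],[[0,-40,-130],[0.02,0,0],0.2],[[0,-40,-130],[0.02,0,0],0],[[0,-40,-130],[0.02,0,0],0]]'; python3 - <<'E'
from h import *
print(tcp()[0])
c=get_calibration("wrist");np.savez("pics/w13.npz",**c)
p,d=camera("wrist");cv2.imwrite("pics/w13.png",p[:,:,::-1])
p,d=camera("side");cv2.imwrite("pics/s13.png",cv2.resize(p[140:240,250:380,::-1],(780,600),interpolation=cv2.INTER_CUBIC))
p,d=camera("scene");cv2.imwrite("pics/c13.png",cv2.resize(p[210:300,280:380,::-1],(660,594),interpolation=cv2.INTER_CUBIC))
E
```

```text
time_s: 19.27
eef_pos: [0.5835, 0.2628, 0.2002]
eef_rot: [-0.011, 0.727, 0.686, -0.018]
wrist_force: [0.4, 0.6, -0.6]
opening: 0.003
[0.58347916 0.26283924 0.20019148]
```

View pics/w13.png

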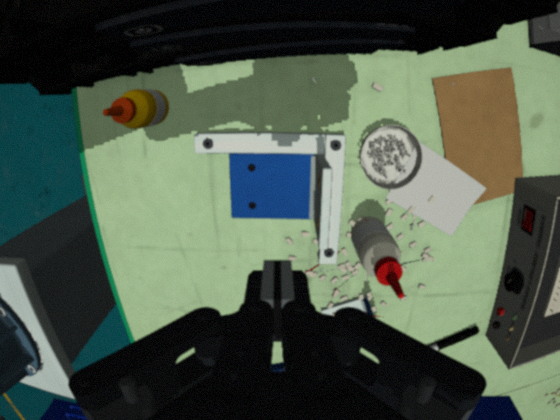

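View pics/s13.png

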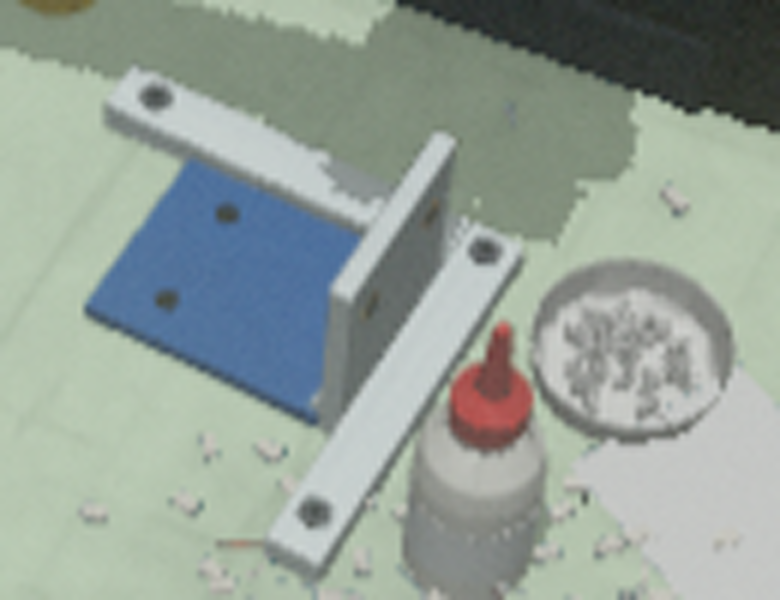

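View pics/c13.png

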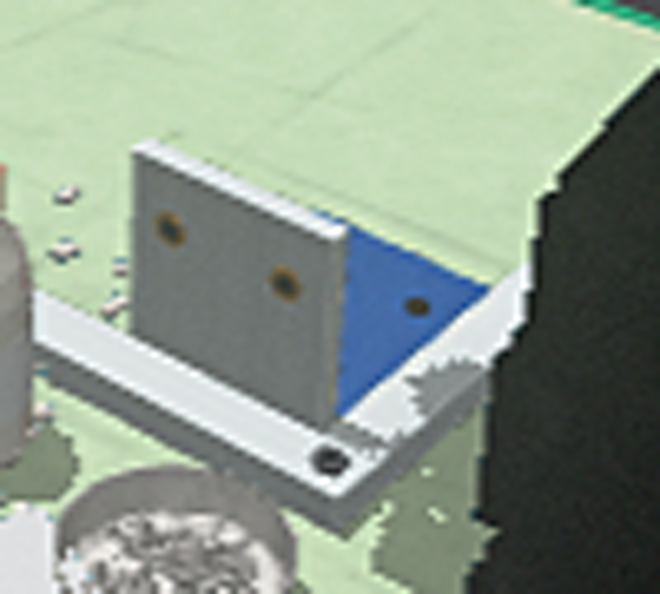

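It looks seated. To make sure it is flush I'll nudge it with closed fingers low down: first +x on the blue free edge, then +y on the side edge.

```bash
python3 - <<'E'
from h import *
sy=np.radians(-3.4);X=np.array([np.cos(sy),np.sin(sy),0]);Y=np.array([-X[1],X[0],0]);C=np.array([.624,.2925,0])
def T(a,b,z):return C+X*a/1000+Y*b/1000+[0,0,z]
for a,b,z in((-130,-35,.12),(-130,-35,.019)):print(np.round(T(a,b,z)*1000),rel(T(a,b,z),down(sy)))
c=dict(np.load("pics/w13.npz"))
for u,v,z in((231,153,.008),(232,217,.008),(309,218,.008)):
  P=atz("wrist",u,v,z,c);print(np.round([(P-C)@X*1000,(P-C)@Y*1000],1))
for u,v in((214,152),(317,152)):
  P=atz("wrist",u,v,.014,c);print('bar',np.round([(P-C)@X*1000,(P-C)@Y*1000],1))
E
python3 - <<'E'
import cv2
p=cv2.imread("pics/w13.png");cv2.imwrite("pics/w13a.png",cv2.resize(p[120:270,190:350],(800,750)[:1]+(600,) if 0 else (640,600),interpolation=cv2.INTER_CUBIC))
E
```

```text
[492. 265. 120.] (array([ -1.3, -87.2,  81.5]), array([-0.044,  0.012,  0.001]))
[492. 265.  19.] (array([-1.000e-01, -8.280e+01,  1.824e+02]), array([-0.044,  0.012,  0.001]))
[-91.3   0.1]
[-92.9 -68.4]
[-11.3 -68.2]
bar [-107.5    2.3]
bar [-5.9  2.7]
```

View pics/w13a.png

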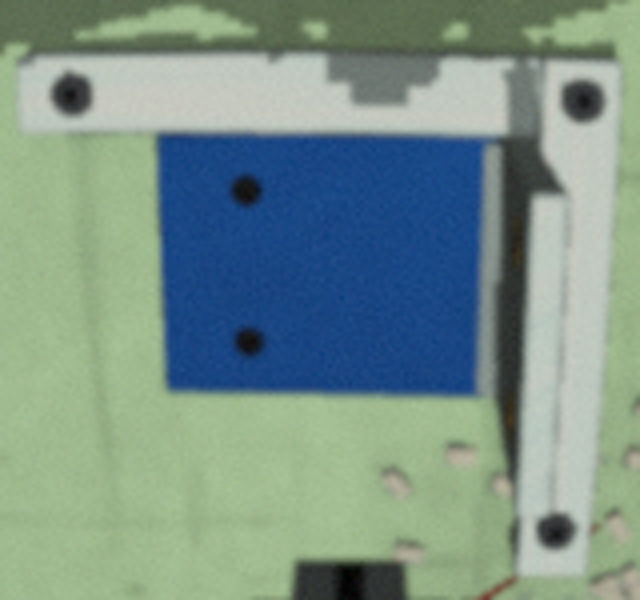

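```bash
python3 -m jog '[[[0,-30,0],[-0.02,0.006,0],0],[[-1,-60,20],[-0.044,0.012,0],0],[[-1,-87,60],[-0.044,0.012,0],0],[[-1,-86,100],[-0.044,0.012,0],0],[[0,-85,140],[-0.044,0.012,0],0],[[0,-83,168],[-0.044,0.012,0],0],[[0,-83,178],[-0.044,0.012,0],0],[[0,-83,182],[-0.044,0.012,0],0],[[0,-83,182],[-0.044,0.012,0],0]]'; python3 - <<'E'
from h import *
sy=np.radians(-3.4);X=np.array([np.cos(sy),np.sin(sy),0]);Y=np.array([-X[1],X[0],0]);C=np.array([.624,.2925,0])
def T(a,b,z):return C+X*a/1000+Y*b/1000+[0,0,z]
print(rel(T(-108,-35,.018),down(sy)))
p,d=camera("wrist");cv2.imwrite("pics/w14.png",p[:,:,::-1])
E
```

```text
time_s: 20.17
eef_pos: [0.4919, 0.2651, 0.0187]
eef_rot: [-0.0, 0.728, 0.686, -0.001]
wrist_force: [0.0, 0.5, 0.2]
opening: -0.003
(array([ 0.1, 22.2,  0.6]), array([-0.002,  0.001,  0.   ]))
```

View pics/w14.png

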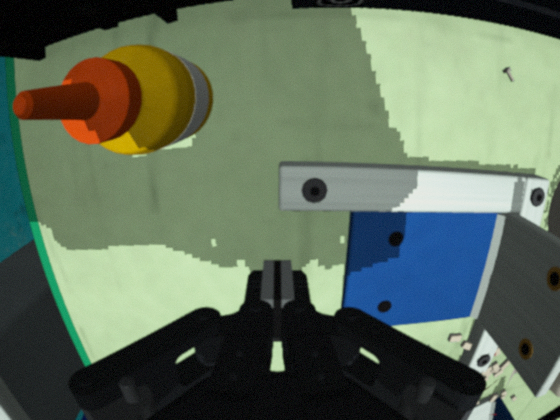

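```bash
python3 -m jog '[[[0,6,0.5],[0,0,0],0],[[0,12,0.5],[0,0,0],0],[[0,15,0.5],[0,0,0],0],[[0,18,0.5],[0,0,0],0],[[0,18,0.5],[0,0,0],0]]';python3 -m jog '[[[0,1,0],[0,0,0],0],[[0,2,0],[0,0,0],0],[[0,3,0],[0,0,0],0],[[0,3,0],[0,0,0],0]]'
```

```text
time_s: 20.63
eef_pos: [0.5125, 0.2645, 0.0206]
eef_rot: [0.001, 0.728, 0.686, 0.001]
wrist_force: [-0.1, 0.4, 0.2]
opening: -0.001
time_s: 20.97
eef_pos: [0.5155, 0.2643, 0.0206]
eef_rot: [0.001, 0.728, 0.686, 0.001]
wrist_force: [0.6, 0.1, 0.6]
opening: 0.001
```

```bash
python3 -m jog '[[[0,1,0],[0,0,0],0],[[0,2,0],[0,0,0],0],[[0,3,0],[0,0,0],0],[[0,4,0],[0,0,0],0],[[0,4,0],[0,0,0],0]]'
```

```text
time_s: 21.38
eef_pos: [0.5197, 0.2641, 0.0206]
eef_rot: [0.001, 0.728, 0.686, 0.001]
wrist_force: [0.6, -1.1, -0.5]
opening: -0.004
```

```bash
python3 -m jog '[[[0,-2,2],[0,0,0],0],[[0,-2,4],[0,0,0],0],[[0,-2,4],[0,0,0],0],[[0,-2,4],[0,0,0],0]]'
```

```text
time_s: 21.72
eef_pos: [0.5174, 0.2641, 0.0163]
eef_rot: [0.001, 0.728, 0.686, 0.001]
wrist_force: [0.8, -0.3, 0.3]
opening: -0.003
```

```bash
python3 -m jog '[[[0,1.5,0],[0,0,0],0],[[0,3,0],[0,0,0],0],[[0,4,0],[0,0,0],0],[[0,4,0],[0,0,0],0]]';python3 -m jog '[[[0,1,0],[0,0,0],0],[[0,2,0],[0,0,0],0],[[0,3,0],[0,0,0],0],[[0,3,0],[0,0,0],0]]'
```

```text
time_s: 22.05
eef_pos: [0.5205, 0.264, 0.0162]
eef_rot: [-0.0, 0.728, 0.686, 0.0]
wrist_force: [-4.3, -0.0, 3.4]
opening: 0.002
time_s: 22.38
eef_pos: [0.5207, 0.264, 0.0159]
eef_rot: [-0.002, 0.728, 0.686, -0.002]
wrist_force: [-12.0, 0.7, 10.1]
opening: 0.001
```

A firm stop at 12 N with only 0.2 mm of travel means it is seated against the far bar. Next is the side push.

```bash
python3 -m jog '[[[0,-3,0],[0,0,0],0],[[0,-8,0],[0,0,0],0],[[0,-8,-30],[0,0,0],0],[[0,-8,-70],[0,0,0],0],[[-10,-8,-100],[0,0,0],0],[[-35,10,-100],[0,0,0],0],[[-60,35,-100],[0,0,0],0],[[-68,48,-100],[0,0,0],0],[[-68,48,-100],[0,0,0],0],[[-68,48,-100],[0,0,0],0]]'; python3 - <<'E'
from h import *
sy=np.radians(-3.4);X=np.array([np.cos(sy),np.sin(sy),0]);Y=np.array([-X[1],X[0],0]);C=np.array([.6255,.2925,0])
def T(a,b,z):return C+X*a/1000+Y*b/1000+[0,0,z]
print(rel(T(-58,-102,.0165),down(sy)))
p,d=camera("wrist");cv2.imwrite("pics/w15.png",p[:,:,::-1])
E
```

```text
time_s: 23.22
eef_pos: [0.5657, 0.1927, 0.1153]
eef_rot: [-0.002, 0.728, 0.685, -0.002]
wrist_force: [-0.8, 0.7, -0.4]
opening: 0.001
(array([ 1.2, -3.6, 98.8]), array([-0.006,  0.   , -0.002]))
```

View pics/w15.png

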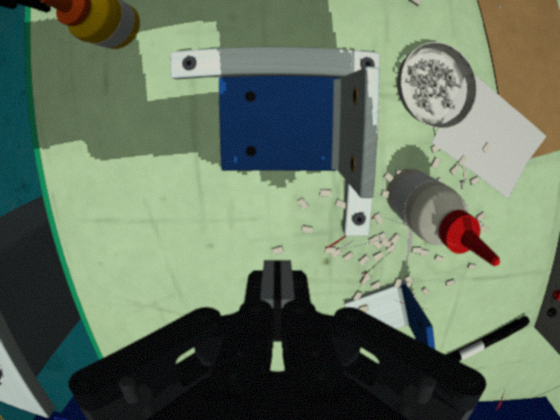

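```bash
python3 -m jog '[[[1,-3.5,35],[-0.006,0,0],0],[[1,-3.5,70],[-0.006,0,0],0],[[1,-3.5,90],[-0.006,0,0],0],[[1,-3.5,98],[-0.006,0,0],0],[[3,-3.5,98.5],[-0.006,0,0],0],[[6,-3.5,98.5],[-0.006,0,0],0],[[6,-3.5,98.5],[-0.006,0,0],0]]'
```

```text
time_s: 23.85
eef_pos: [0.5609, 0.2009, 0.017]
eef_rot: [-0.0, 0.728, 0.686, -0.0]
wrist_force: [-0.3, -0.7, 0.7]
opening: -0.004
```

```bash
python3 -m jog '[[[4,0,0],[0,0,0],0],[[7,0,0],[0,0,0],0],[[9,0,0],[0,0,0],0],[[10,0,0],[0,0,0],0],[[10,0,0],[0,0,0],0]]'
```

```text
time_s: 24.27
eef_pos: [0.5615, 0.2112, 0.0172]
eef_rot: [-0.0, 0.727, 0.686, -0.0]
wrist_force: [-0.6, -0.6, 0.7]
opening: -0.002
```

```bash
python3 -m jog '[[[1.5,0,0],[0,0,0],0],[[3,0,0],[0,0,0],0],[[4,0,0],[0,0,0],0],[[4,0,0],[0,0,0],0]]';python3 -m jog '[[[1,0,0],[0,0,0],0],[[2,0,0],[0,0,0],0],[[3,0,0],[0,0,0],0],[[3,0,0],[0,0,0],0]]'
```

```text
time_s: 24.6
eef_pos: [0.5618, 0.2151, 0.0172]
eef_rot: [0.0, 0.727, 0.686, -0.0]
wrist_force: [-0.1, -1.3, 0.4]
opening: 0.005
time_s: 24.93
eef_pos: [0.562, 0.2166, 0.0174]
eef_rot: [0.001, 0.728, 0.686, -0.001]
wrist_force: [-1.8, -9.3, 4.2]
opening: -0.001
```

```bash
python3 -m jog '[[[1,0,0],[0,0,0],0],[[2,0,0],[0,0,0],0],[[3,0,0],[0,0,0],0],[[3,0,0],[0,0,0],0]]';python3 -m jog '[[[-3,0,0],[0,0,0],0],[[-10,0,0],[0,0,0],0],[[-20,0,-10],[0,0,0],0],[[-20,0,-50],[0,0,0],0],[[-20,0,-90],[0,0,0],0],[[-10,-40,-110],[0,0,0],0],[[10,-70,-110],[0,0,0],0],[[40,-98,-100],[0,0,0],0],[[68,-80,-70],[0,0,0],0],[[68,-70,-40],[0,0,0],0],[[68,-70,-40],[0,0,0],0],[[68,-70,-40],[0,0,0],0]]'; python3 - <<'E'
from h import *
sy=np.radians(-3.4);X=np.array([np.cos(sy),np.sin(sy),0]);Y=np.array([-X[1],X[0],0]);C=np.array([.6255,.2925,0])
def T(a,b,z):return C+X*a/1000+Y*b/1000+[0,0,z]
print(rel(T(-112,-35,.0165),down(sy)))
p,d=camera("wrist");cv2.imwrite("pics/w16.png",p[:,:,::-1])
E
```

```text
time_s: 25.27
eef_pos: [0.5619, 0.2168, 0.0177]
eef_rot: [0.001, 0.728, 0.686, -0.003]
wrist_force: [-4.2, -15.9, 7.4]
opening: 0.003
time_s: 26.27
eef_pos: [0.4946, 0.2886, 0.0559]
eef_rot: [0.0, 0.728, 0.686, -0.005]
wrist_force: [1.0, -0.5, 0.0]
opening: 0.005
(array([-23. ,  18.7,  39.4]), array([-0.007,  0.008,  0.   ]))
```

View pics/w16.png

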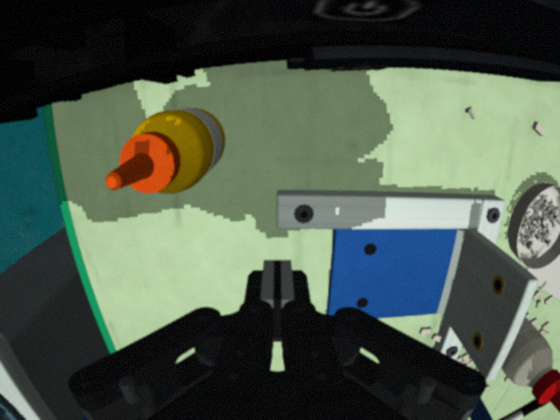

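```bash
python3 -m jog '[[[-12,0,0],[-0.007,0.008,0],0],[[-23,2,10],[-0.007,0.008,0],0],[[-23,4,25],[-0.007,0.008,0],0],[[-23,6,36],[-0.007,0.008,0],0],[[-23,9,39.5],[-0.007,0.008,0],0],[[-23,13,39.5],[-0.007,0.008,0],0],[[-23,16,39.5],[-0.007,0.008,0],0],[[-23,16,39.5],[-0.007,0.008,0],0]]'
```

```text
time_s: 26.98
eef_pos: [0.5119, 0.2648, 0.0192]
eef_rot: [0.001, 0.728, 0.686, 0.002]
wrist_force: [0.0, -0.7, 0.3]
opening: 0.001
```

```bash
python3 -m jog '[[[0,2,2],[0,0,0],0],[[0,4,3],[0,0,0],0],[[0,7,3],[0,0,0],0],[[0,9,3],[0,0,0],0],[[0,9,3],[0,0,0],0]]';python3 -m jog '[[[0,1,0],[0,0,0],0],[[0,2,0],[0,0,0],0],[[0,3,0],[0,0,0],0],[[0,3,0],[0,0,0],0]]';python3 -m jog '[[[0,1,0],[0,0,0],0],[[0,2,0],[0,0,0],0],[[0,2.5,0],[0,0,0],0],[[0,2.5,0],[0,0,0],0]]'
```

```text
time_s: 27.4
eef_pos: [0.5205, 0.2643, 0.0161]
eef_rot: [0.001, 0.728, 0.686, 0.002]
wrist_force: [-1.9, 0.0, 1.6]
opening: 0.002
time_s: 27.73
eef_pos: [0.5208, 0.2643, 0.0157]
eef_rot: [-0.001, 0.728, 0.686, -0.0]
wrist_force: [-10.5, 1.1, 7.9]
opening: 0.002
time_s: 28.07
eef_pos: [0.5209, 0.2643, 0.0156]
eef_rot: [-0.002, 0.728, 0.686, -0.003]
wrist_force: [-10.7, 0.9, 10.0]
opening: -0.004
```

Same stop position as before, so it is seated both ways. I'll back off, rise clear and look.

```bash
python3 -m jog '[[[0,-4,0],[0,0,0],0],[[0,-12,0],[0,0,0],0],[[0,-12,-30],[0,0,0],0],[[0,-12,-70],[0,0,0],0],[[0,-20,-110],[0,0,0],0],[[-20,-30,-150],[0,0,0],0],[[-50,-30,-190],[0,0,0],0],[[-90,-30,-220],[0,0,0],0],[[-130,-30,-220],[0,0,0],0],[[-130,-30,-220],[0,0,0],0],[[-130,-30,-220],[0,0,0],0]]'; python3 - <<'E'
from h import *
c=get_calibration("wrist")
p,d=camera("wrist");cv2.imwrite("pics/w17.png",p[:,:,::-1])
p,d=camera("side");cv2.imwrite("pics/s17.png",cv2.resize(p[140:240,250:380,::-1],(780,600),interpolation=cv2.INTER_CUBIC));cv2.imwrite("pics/s17f.png",p[:,:,::-1])
p,d=camera("scene");cv2.imwrite("pics/c17.png",cv2.resize(p[210:300,280:380,::-1],(660,594),interpolation=cv2.INTER_CUBIC))
E
```

```text
time_s: 28.98
eef_pos: [0.4857, 0.1334, 0.2377]
eef_rot: [-0.0, 0.729, 0.685, -0.001]
wrist_force: [0.3, -0.6, -0.6]
opening: 0.001
```

View pics/s17.png

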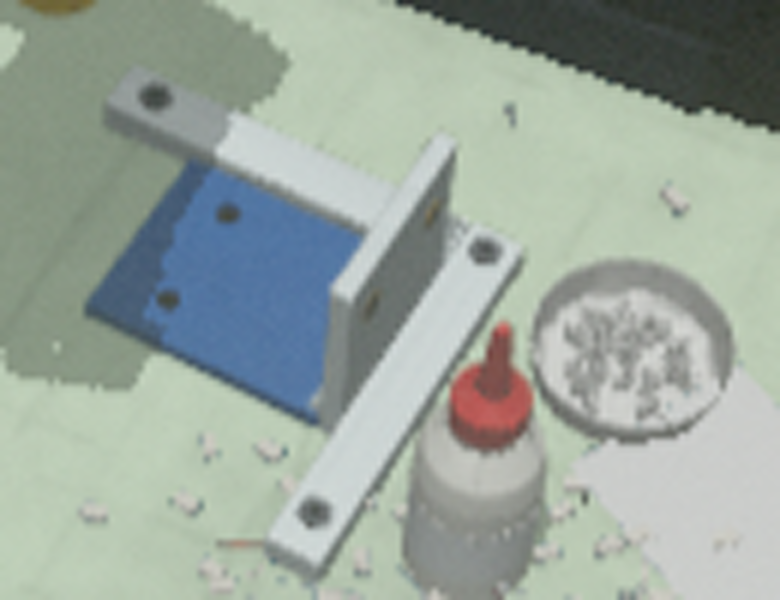

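View pics/c17.png

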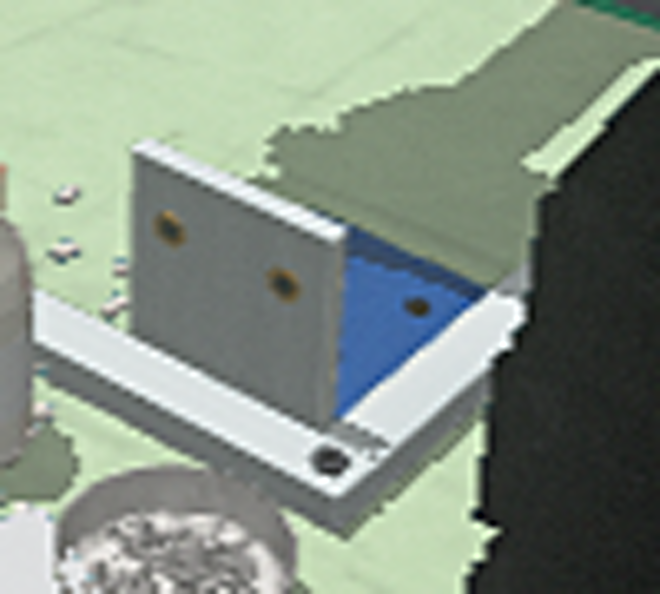

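View pics/s17f.png

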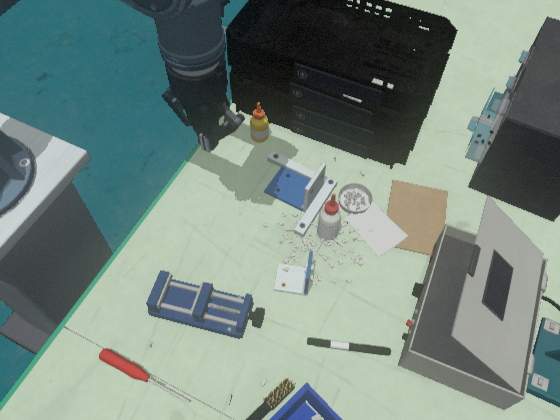

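View pics/w17.png

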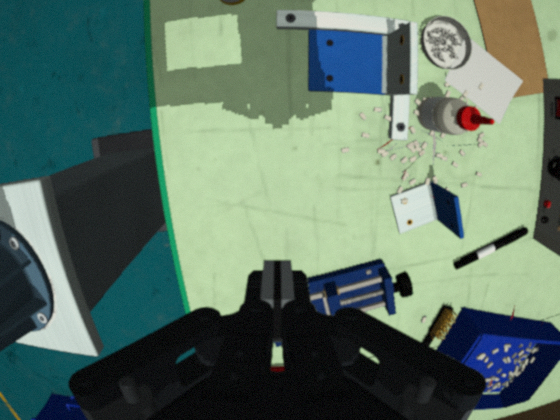

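The bracket is flush against both bars with the bare leg upright. The screwdriver lies to the right of the vice, and the bottles and dish haven't moved. Handing in.

```bash
python3 - <<'E'
from h import *
print(atz("side",102,355,.01),atz("side",190,400,.01),get_obs()["time_s"])
print(hand_in())
E
```

```text
[ 0.44418217 -0.16979494  0.01      ] [ 0.60629832 -0.16548594  0.01      ] 29.1333
the job is handed in; nothing more can be done
None
```

The job is done and handed in at about 29 s of the 72 s allowed; `hand_in()` reports no verdict.

- **Screwdriver:** I gripped it by the handle and laid it on the bench to the right of the vice. Its ends measure about (0.444, −0.170) and (0.606, −0.165), inside the free area and clear of the front edge.
- **Bracket tipping:** I tipped the larger bracket over its corner by pushing near the top of the blue leg. Past the tipping point it fell the rest of the way by itself. The corner measured within about 3 mm of where it started.
- **Bracket home:** I slid it along the bench to the square, holding it by the upright leg. The first push stuck about 4 mm short of the far bar through friction, so I eased the sideways push and pushed on. I then released it and pushed it low down against each bar with closed fingers. It stopped hard against the far bar at about 11 N, at the same place both times, and against the left bar at about 16 N.

**Last checks:** The side and scene pictures show no gap at either bar and the bare leg upright. The bottles and dish show no sign of having moved. Flushness was judged from the pictures and the push forces, because the camera positions disagreed with the bars by about 2–3 mm, which is roughly the calibration error.

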